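# Look into the round step bin and let its lid down softly

## Robot

A 7-joint arm with a two-finger parallel gripper is mounted at the origin on the work surface. World frame = base frame: x ahead of the robot, y to its left, z up, the work surface at z = 0. Lengths are in mm, angles in rad, forces in N, time in s.
With the tool pointing down it reaches from about 400 to 900 mm from the base axis. Payload 5.6 kg.
Tool frame: the origin (TCP) lies at the very end of the fingers, on their centre line; the grasp point (between the pads) lies 19 mm behind it; z points along the fingers, y is the line along which they close (so a half turn about z gives the same grasp; the last joint's range is limited). The gripper opens to 92 mm and grips with 3 to 60 N. Pads are 20 mm wide; open, the fingers measure 128 mm over their backs; the gripper's body (75 mm by 189 mm) begins 69 mm behind the grasp point.
Start: joints at [1.127, 0.468, -0.012, 1.603, 0.006, 1.071, -0.056], TCP at [253.561, -598.511, 214.592] pointing down, gripper open.
Joint ranges: [-2.53, 2.53], [-0.31, 2.02], [-1.57, 1.55], [0.28, 2.44], [-1.29, 4.43], [0.15, 1.84], [-2.92, 2.92]. Speed limits (rad/s): [2.57, 2.57, 3.14, 3.14, 3.14, 3.14, 3.14].

## Interface

Orientations are given as a rotation vector (axis times angle).
In Python, from cell import sensors, snapshot, camera_info, ticket gives the robot as it stands.
- The arm moves only by the tool jog_arm, never from a script. Its argument "targets" is a list of rows, each a list of 7 numbers: the shift along the tool's x, y, z in m, then the turn, a rotation vector about the tool's x, y, z in rad, then the gripper command: -1 is fully open, 1 is shut, values between are in proportion. A call has 1 to 20 rows; each row is the pose to reach, as a shift and turn from the pose commanded when the call began, along the tool's axes at that moment; what a row does not reach only later rows make up. A row lasts 1/12 s, in which the tool goes at most 41.7 mm and 7.16 degrees, less where a joint would pass 70% of its speed; a pose out of reach is approached as far as the arm can. A call with a gripper value outside its range is refused whole. The fingers move at their own pace and stop on an object; the grip force is fixed at half the most. Time passes only in rows, so rows that repeat a pose let the fingers close. It gives the time, the measured TCP pose, the force, the opening and the grip force at its end, in the units of the state.
- sensors.observe(): the state, without advancing time (a new reading comes with each control period).
- snapshot(name): name is "scene" or "top" or "wrist"; returns the picture (420x560x3 uint8, red, green, blue); there is no depth.
- camera_info(name): a dict with "mtx" (3x3 intrinsics, pixels), "world_to_cam" (4x4, takes a point from world to camera coordinates); the wrist camera has in their place "T_tool_cam" (4x4, takes a point from camera to tool coordinates, whose origin is the TCP and whose axes are the flange's). Camera axes: x right, y up, looking along -z (the intrinsics and any distortion apply to the point x, -y, -z); pixel columns grow to the right and rows downward; lengths in mm; the calibration is good to about 2 mm. A picture is of the moment at which its call begins: read the wrist's pose just before it. camera_info takes no time and is no camera call.
- ticket.finish_job(): hands the job in; it is judged then, once.
The state is a dict: "t": time; "qpos": joint angles; "qvel": joint speeds; "joint_torque": joint torques, N m; "ee_pos": TCP position; "ee_rot": TCP orientation; "wrist_force": force on the tool from outside, world axes, zero at the start; "moment": the same for the moment, N m; "opening": opening from 0.0 (shut) to 1.0 (fully open); "grip_force": force on a finger pad.
Only numpy, scipy, OpenCV 4.12 (cv2) and the standard library are available. Lean on these libraries where they do the work, as an engineer would, in place of code of your own. Each camera call takes 0.05 s, during which the arm holds its last target. There are 200 camera calls.

## Task

Press the pedal of the round steel step bin right down so that its lid swings wide open, keep it open for about three seconds so that I can see whether the bag needs changing, then ease the pedal back up slowly, taking some four seconds or more, so that the lid comes down shut softly and never snaps back; then take your hand away. Keep the square bin beside it shut, and leave the ceramic dish where it stands.

Things in the scene. Friction and masses are not known exactly. Their poses are not given: they have to be found in the camera images.
- pedal_top (a point): Top centre of the round bin's pedal: black tread 60 mm wide, 40 deep, 8 thick, at the bin's foot on the robot's side, 75 mm out from the wall, 160 mm from the bin's axis; top 54 mm above the shelf at rest. Pressed it sinks 30 mm, all but straight down, to a hard stop (8 N at first, 12 N at the stop); springs up. Tilts 8 degrees either way. Site axes at mid-travel: x level to the bin's axis, z up.
- round_bin_lid (a joint): Lid angle of the round steel step bin (170 mm across, 255 mm high, low domed lid, fixed): 0 shut, 1.26 rad with the pedal fully down, about 0.042 rad per mm of tread travel. Hinged on the side away from the pedal, it swings up and away from the robot. A spring and its weight close it; let go, it slams at several rad/s.
- square_bin_lid (a joint): Lid angle of the other step bin, square, stainless steel, 176 mm wide, 246 mm high, fixed, with the same kind of pedal, standing to the left or right of the round one: 0 shut, growing as it opens. It must stay shut.
- dish: White round ceramic dish, 104 mm across and 34 mm high, standing loose on the shelf between and in front of the two bins, a bystander. Origin at the centre of its underside, z up.

How it is judged (in metres and radians):
On the way, in this order (a step that is already met when the one before it is completed fails the run):
1. the round bin's lid is open wide (beyond 1.0 rad) for two seconds on end (value of joint round_bin_lid above 1 rad), for 2 s.
2. the round bin's lid is shut again (value of joint round_bin_lid below 0.05 rad), for 0.2 s.
At the end, for the whole second after the job is handed in: The round bin's lid has been wide open (beyond 1.0 rad) for two seconds and is shut again (within 0.05 rad), having never closed faster than 1.5 rad/s; the square bin's lid is shut (within 0.05 rad) and the dish is within 20 mm of where it stood (value of joint each of round_bin_lid, square_bin_lid below 0.05 rad and distance of dish from where it was at the start of the episode below 0.02 m); the robot touches nothing.
It fails at once if the round bin's lid snaps back: it closes faster than 1.5 rad/s (velocity of joint round_bin_lid below -1.5 rad/s).
It fails at once if the square bin's lid is opened by more than 0.15 rad (value of joint square_bin_lid above 0.15 rad).
It fails at once if the ceramic dish is moved by more than 20 mm (distance of dish from where it was at the start of the episode above 0.02 m).
It also fails if it takes over 51 s, if anything falls off the work surface, if the arm or the gripper's body presses on something with over 40 N, if the wrist force passes 120 N, or if a joint passes its speed limit or range.

## Working session

There is one attempt and no reset: what is moved stays moved. The work goes in short steps, Python scripts to look and compute and a tool call to move; the robot and the scene stay as the last step left them, time stands still between calls to the robot, and variables do not carry over. Pictures are saved under pics/ and viewed, at most 10 in all, crops included, and the job is handed in when it is done.

Besides the shell and the picture viewer there is one more tool, called after "Emit:" by a JSON object that holds its "name" and its "arguments". jog_arm: Moves the arm, as the interface text tells. Its arguments: {"type":"object","properties":{"targets":{"type":"array","items":{"type":"array","items":{"type":"number"}}}},"required":["targets"]}

```bash
mkdir -p pics; python3 - <<'E'
from cell import sensors, snapshot, camera_info
import cv2
for n in ("scene","top"):
    im=snapshot(n); cv2.imwrite(f"pics/{n}0.png",im[:,:,::-1])
    i=camera_info(n); print(n,i)
print(camera_info("wrist")); print(sensors.observe())
E
```

```text
scene {'mtx': array([[456.14247562,   0.        , 284.28896536],
       [  0.        , 456.14247562, 212.47445827],
       [  0.        ,   0.        ,   1.        ]]), 'world_to_cam': array([[ 7.59640076e-01,  6.50262077e-01, -1.03046573e-02,
        -4.31763538e+02],
       [-5.31998512e-01,  6.30441533e-01,  5.65261936e-01,
         2.45055754e+02],
       [ 3.74064884e-01, -4.23913558e-01,  8.24847112e-01,
        -1.29784499e+03],
       [ 0.00000000e+00,  0.00000000e+00,  0.00000000e+00,
         1.00000000e+00]])}
top {'mtx': array([[516.42434037,   0.        , 272.87422592],
       [  0.        , 516.42434037, 203.58400844],
       [  0.        ,   0.        ,   1.        ]]), 'world_to_cam': array([[-2.54752280e-03, -9.99913234e-01, -1.29242204e-02,
        -8.08333731e+00],
       [ 9.94833645e-01, -3.84580162e-03,  1.01445696e-01,
        -5.97221507e+02],
       [-1.01486598e-01, -1.25990140e-02,  9.94757124e-01,
        -1.38859771e+03],
       [ 0.00000000e+00,  0.00000000e+00,  0.00000000e+00,
         1.00000000e+00]])}
{'mtx': array([[332.76775429,   0.        , 272.
[... 464 characters left out ...]
00]])}
{'t': 0.1, 'qpos': array([ 1.12697409,  0.46828234, -0.01159483,  1.60355249,  0.00600658,
        1.0714044 , -0.05636173]), 'qvel': array([ 0.00090031, -0.00132235,  0.00064857, -0.00479977,  0.00104659,
       -0.00365862,  0.00155537]), 'joint_torque': array([ 1.18075171e-03, -5.21642125e+01, -1.21652149e-02, -2.44365227e+01,
       -5.67145273e-02,  1.41303983e-02,  8.16317765e-05]), 'ee_pos': array([ 253.33416786, -598.01359987,  213.73132187]), 'ee_rot': array([-3.07723443e+00, -6.24895141e-01,  6.95866046e-04]), 'wrist_force': array([-0.12574867, -0.04162179, -0.49880105]), 'moment': array([0.03440504, 0.0211144 , 0.01726829]), 'grip_force': 0.0, 'opening': 0.9992993036379482}
```

View pics/scene0.png

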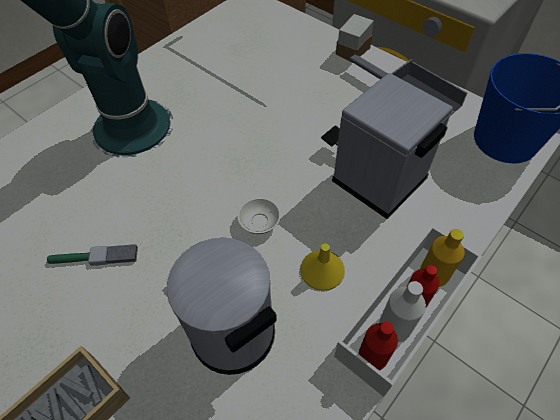

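View pics/top0.png

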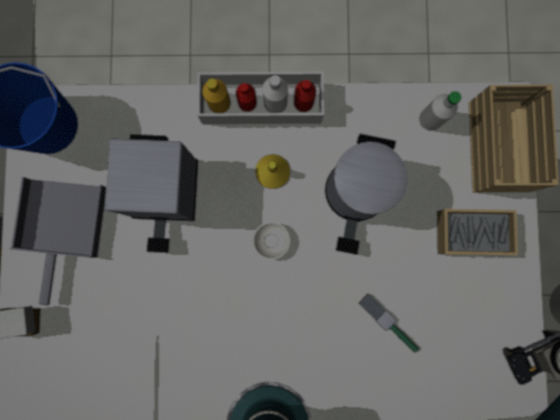

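The round bin is at about (368,180) in the top view and its pedal at (348,244). The square bin is at (150,178) with its pedal at (158,244), and the dish at (273,240). I'll enlarge the pedal next.

```bash
cat > h.py <<'E'
import numpy as np
from cell import camera_info
def ray(n,u,v,z):
    i=camera_info(n);K=i["mtx"];W=i["world_to_cam"];R=W[:3,:3];t=W[:3,3]
    d=np.array([(u-K[0,2])/K[0,0],-(v-K[1,2])/K[1,1],-1]);c=-R.T@t;w=R.T@d
    return c+w*(z-c[2])/w[2]
def proj(n,p):
    i=camera_info(n);K=i["mtx"];W=i["world_to_cam"];q=W[:3,:3]@np.array(p)+W[:3,3]
    return K[0,0]*q[0]/-q[2]+K[0,2],K[1,1]*-q[1]/-q[2]+K[1,2]
E
python3 - <<'E'
import cv2
im=cv2.imread("pics/top0.png")[125:265,310:430]
im=cv2.convertScaleAbs(im,alpha=2.2)
cv2.imwrite("pics/c1.png",cv2.resize(im,None,fx=4.2,fy=4.2,interpolation=cv2.INTER_CUBIC))
from h import *
for uv in [(338,239),(360,239),(337,251),(358,252),(348,244)]: print(ray("top",*uv,54).round(1))
print("lid",ray("top",370,179,255).round(1),"dish",ray("top",273,240,30).round(1))
print("sq ped",ray("top",158,244,54).round(1))
E
```

```text
[ 498.8 -184.5   54. ]
[ 498.6 -243.3   54. ]
[ 466.8 -181.3   54. ]
[ 463.9 -237.3   54. ]
[ 485.3 -211.    54. ]
lid [ 630.6 -237.9  255. ] dish [497.3 -10.1  30. ]
sq ped [486.8 298.8  54. ]
```

View pics/c1.png

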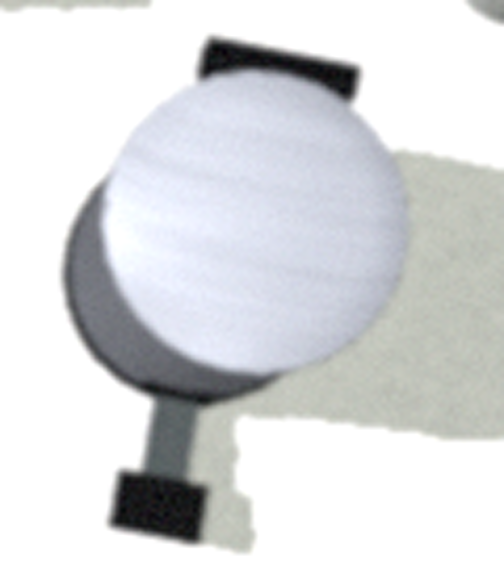

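The tread's corners in the crop are about (120,470), (208,485), (200,543) and (110,525), and the lid's centre is about (255,222). I'll compute the tread's pose and the approach move, with the tool tilted slightly so the gripper body stays clear of the wall.

```bash
cat >> h.py <<'E'
from scipy.spatial.transform import Rotation as Ro
def goal(yaw,tilt):
    u=np.array([np.cos(yaw),np.sin(yaw),0]);e=np.array([0,0,1.])
    z=u*np.sin(tilt)-e*np.cos(tilt);x=-u*np.cos(tilt)-e*np.sin(tilt)
    return np.c_[x,np.cross(z,x),z],u
def move(s,p,R):
    R0=Ro.from_rotvec(s["ee_rot"]).as_matrix()
    return (R0.T@(np.array(p)-s["ee_pos"])/1000).round(4),Ro.from_matrix(R0.T@R).as_rotvec().round(3)
E
python3 - <<'E'
from h import *
from cell import sensors
f=lambda a,b,z:ray("top",310+a/4.2,125+b/4.2,z)
c=[f(*q,54) for q in [(120,470),(208,485),(200,543),(110,525)]]
m=np.mean(c,0);l=f(255,222,255);d=l-m
print(np.array(c).round(1),m,l,np.hypot(d[0],d[1]),np.degrees(np.arctan2(d[1],d[0])))
w=c[1]-c[0]+c[2]-c[3];print("edge yaw",np.degrees(np.arctan2(w[0],-w[1])))
R,u=goal(np.radians(-10),np.radians(10));s=sensors.observe()
p=m-6*u;p[2]=180;print(p,move(s,p,R))
E
```

```text
[[ 504.4 -186.1   54. ]
 [ 494.6 -242.    54. ]
 [ 457.9 -236.2   54. ]
 [ 469.4 -179.2   54. ]] [ 481.57208017 -210.86031001   54.        ] [ 633.29384126 -239.63865906  255.        ] 154.4269606033462 -10.740184707199651
edge yaw -10.676555839672352
[ 475.66323366 -209.81842094  180.        ] (array([ 0.3561, -0.2707,  0.0341]), array([-0.225, -0.068, -2.558]))
```

Emit:
{"name": "jog_arm", "arguments": {"targets": [[0.036, -0.027, 0.0, -0.02, -0.007, -0.25, 1], [0.071, -0.054, 0.0, -0.04, -0.014, -0.37, 1], [0.107, -0.081, 0.0, -0.06, -0.02, -0.5, 1], [0.142, -0.108, 0.0, -0.08, -0.027, -0.62, 1], [0.178, -0.135, 0.0, -0.1, -0.034, -0.74, 1], [0.214, -0.162, 0.0, -0.12, -0.04, -0.86, 1], [0.249, -0.19, 0.0, -0.14, -0.047, -0.98, 1], [0.285, -0.216, 0.0, -0.16, -0.054, -1.1, 1], [0.32, -0.243, 0.0, -0.18, -0.06, -1.22, 1], [0.356, -0.271, 0.0, -0.2, -0.065, -1.34, 1], [0.356, -0.271, 0.0, -0.21, -0.067, -1.46, 1], [0.356, -0.271, 0.0, -0.22, -0.068, -1.58, 1], [0.356, -0.271, 0.0, -0.225, -0.068, -1.7, 1], [0.356, -0.271, 0.0, -0.225, -0.068, -1.82, 1], [0.356, -0.271, 0.0, -0.225, -0.068, -1.94, 1], [0.356, -0.271, 0.0, -0.225, -0.068, -2.06, 1], [0.356, -0.271, 0.0, -0.225, -0.068, -2.18, 1], [0.356, -0.271, 0.0, -0.225, -0.068, -2.3, 1], [0.356, -0.271, 0.0, -0.225, -0.068, -2.42, 1], [0.356, -0.271, 0.0, -0.225, -0.068, -2.558, 1]]}}

```text
t: 1.77
ee_pos: [475.3, -210.1, 214.3]
ee_rot: [0.358, 2.942, -0.025]
wrist_force: [0.3, 0.1, -0.6]
opening: 0.002
grip_force: 0.0
```

```bash
python3 - <<'E'
from h import *
from cell import sensors,snapshot
import cv2
R,u=goal(np.radians(-10.7),np.radians(10));s=sensors.observe()
print(s["t"],s["qpos"].round(2),s["ee_pos"],s["opening"]);R0=Ro.from_rotvec(s["ee_rot"]).as_matrix();print(R0.round(2))
p=np.array([481.6,-210.9,0])-6*u;p[2]=120;print(p,move(s,p,R))
i=snapshot("wrist");cv2.imwrite("pics/w1.png",cv2.convertScaleAbs(i[:,:,::-1],alpha=1.6))
E
```

```text
1.7667 [ 0.94  0.22 -0.64  2.02  0.16  0.77  1.55] [ 475.27362983 -210.05373277  214.3043052 ] 0.002252441315814518
[[-0.96  0.24  0.17]
 [ 0.24  0.97 -0.04]
 [-0.18  0.01 -0.98]]
[ 475.70432322 -209.78600031  120.        ] (array([ 0.0164, -0.0001,  0.0929]), array([-0.005,  0.004, -0.055]))
```

View pics/w1.png

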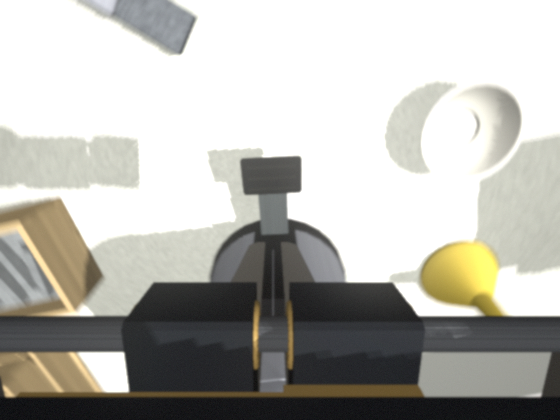

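The wrist view shows the tread with corners near (241,158), (300,156), (301,194) and (243,194), and the dish well off to one side at (470,130). I'll cross-check the tread's position from this view.

```bash
python3 - <<'E'
from h import *
from cell import sensors
s=sensors.observe();i=camera_info("wrist");K=i["mtx"]
T=np.eye(4);T[:3,:3]=Ro.from_rotvec(s["ee_rot"]).as_matrix();T[:3,3]=s["ee_pos"];T=T@i["T_tool_cam"]
def f(u,v,z=54):
    w=T[:3,:3]@[(u-K[0,2])/K[0,0],-(v-K[1,2])/K[1,1],-1];c=T[:3,3];return c+w*(z-c[2])/w[2]
c=np.array([f(*q) for q in [(241,158),(300,156),(301,194),(243,194)]]);print(c.round(1),c.mean(0))
E
```

```text
[[ 457.7 -237.2   54. ]
 [ 469.3 -180.9   54. ]
 [ 508.4 -188.    54. ]
 [ 494.4 -245.5   54. ]] [ 482.46688424 -212.91655283   54.        ]
```

The two views agree to 2 mm: centre (482,-212), measured 58 x 39 mm. Next I come down to just above the tread.

Emit:
{"name": "jog_arm", "arguments": {"targets": [[0.002, 0, 0.012, -0.005, 0.004, -0.055, 1], [0.004, 0, 0.025, -0.005, 0.004, -0.055, 1], [0.007, 0, 0.038, -0.005, 0.004, -0.055, 1], [0.009, -0.001, 0.051, -0.005, 0.004, -0.055, 1], [0.011, -0.001, 0.064, -0.005, 0.004, -0.055, 1], [0.013, -0.001, 0.077, -0.005, 0.004, -0.055, 1], [0.015, -0.001, 0.09, -0.005, 0.004, -0.055, 1], [0.018, -0.001, 0.103, -0.005, 0.004, -0.055, 1], [0.02, -0.001, 0.116, -0.005, 0.004, -0.055, 1], [0.022, -0.002, 0.128, -0.005, 0.004, -0.055, 1], [0.024, -0.002, 0.137, -0.005, 0.004, -0.055, 1], [0.0245, -0.002, 0.142, -0.005, 0.004, -0.055, 1], [0.0245, -0.002, 0.142, -0.005, 0.004, -0.055, 1], [0.0245, -0.002, 0.142, -0.005, 0.004, -0.055, 1]]}}

```text
t: 2.98
ee_pos: [476.7, -211.4, 70.6]
ee_rot: [0.286, 2.953, -0.024]
wrist_force: [0.4, -0.2, -0.3]
opening: 0.005
grip_force: 0.0
```

```bash
python3 - <<'E'
from h import *
from cell import sensors,snapshot
import cv2
s=sensors.observe();R=Ro.from_rotvec(s["ee_rot"]).as_matrix()
print(s["t"],s["ee_pos"],s["wrist_force"]);print(R.round(3))
print(move(s,[477,-211,24],R))
i=snapshot("wrist");cv2.imwrite("pics/w2.png",cv2.convertScaleAbs(i[:,:,::-1],alpha=1.6))
E
```

```text
2.9833 [ 476.67947972 -211.39616659   70.56729176] [ 0.44601214 -0.18398535 -0.29935308]
[[-0.966  0.192  0.171]
 [ 0.189  0.981 -0.033]
 [-0.174  0.001 -0.985]]
(array([0.0079, 0.0004, 0.0459]), array([0., 0., 0.]))
```

View pics/w2.png

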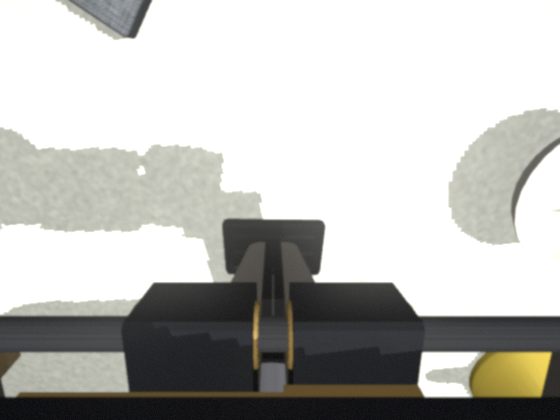

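The closed fingertips at (274,243) are centred over the tread (columns 223–325, rows 219–275). I'll press straight down, first to about 21 mm of travel.

Emit:
{"name": "jog_arm", "arguments": {"targets": [[0.0006, 0, 0.0035, 0, 0, 0, 1], [0.0012, 0, 0.007, 0, 0, 0, 1], [0.0018, 0, 0.0105, 0, 0, 0, 1], [0.0023, 0, 0.013, 0, 0, 0, 1], [0.0026, 0, 0.015, 0, 0, 0, 1], [0.0029, 0, 0.0165, 0, 0, 0, 1], [0.0032, 0, 0.018, 0, 0, 0, 1], [0.0034, 0, 0.0195, 0, 0, 0, 1], [0.0037, 0, 0.021, 0, 0, 0, 1], [0.004, 0, 0.0225, 0, 0, 0, 1], [0.0042, 0, 0.024, 0, 0, 0, 1], [0.0045, 0, 0.0255, 0, 0, 0, 1], [0.0048, 0, 0.027, 0, 0, 0, 1], [0.005, 0, 0.0285, 0, 0, 0, 1], [0.0053, 0, 0.03, 0, 0, 0, 1], [0.0056, 0, 0.0315, 0, 0, 0, 1], [0.0058, 0, 0.033, 0, 0, 0, 1], [0.0061, 0, 0.0345, 0, 0, 0, 1], [0.0064, 0, 0.036, 0, 0, 0, 1], [0.0065, 0, 0.037, 0, 0, 0, 1]]}}

```text
t: 4.7
ee_pos: [474.9, -211.4, 32.7]
ee_rot: [0.286, 2.956, -0.025]
wrist_force: [-6.4, 1.6, 9.7]
opening: 0.004
grip_force: 4.8
```

Emit:
{"name": "jog_arm", "arguments": {"targets": [[0.0002, 0, 0.001, 0, 0, 0, 1], [0.0004, 0, 0.002, 0, 0, 0, 1], [0.0005, 0, 0.003, 0, 0, 0, 1], [0.0007, 0, 0.004, 0, 0, 0, 1], [0.0009, 0, 0.005, 0, 0, 0, 1], [0.0011, 0, 0.006, 0, 0, 0, 1], [0.0012, 0, 0.007, 0, 0, 0, 1], [0.0013, 0, 0.0075, 0, 0, 0, 1], [0.0014, 0, 0.008, 0, 0, 0, 1], [0.0014, 0, 0.008, 0, 0, 0, 1], [0.0014, 0, 0.008, 0, 0, 0, 1], [0.0014, 0, 0.008, 0, 0, 0, 1]]}}

```text
t: 5.7
ee_pos: [475.4, -211.5, 24.8]
ee_rot: [0.286, 2.956, -0.025]
wrist_force: [-4.7, 0.7, 8.6]
opening: 0.004
grip_force: 4.3
```

```bash
python3 - <<'E'
from h import *
from cell import sensors,snapshot
import cv2
s=sensors.observe();print(s["t"],s["ee_pos"],s["wrist_force"],Ro.from_rotvec(s["ee_rot"]).as_matrix().round(3))
a=cv2.convertScaleAbs(snapshot("scene")[150:400,100:400,::-1],alpha=1.5);b=cv2.convertScaleAbs(snapshot("wrist")[:,:,::-1],alpha=1.6)
cv2.imwrite("pics/o1.png",np.hstack([cv2.resize(a,(400,333)),cv2.resize(b,(400,333))]))
E
```

```text
5.7 [ 475.35549721 -211.52305881   24.75797056] [-4.67379252  0.74199148  8.5521804 ] [[-0.967  0.192  0.169]
 [ 0.189  0.981 -0.033]
 [-0.172 -0.    -0.985]]
```

View pics/o1.png

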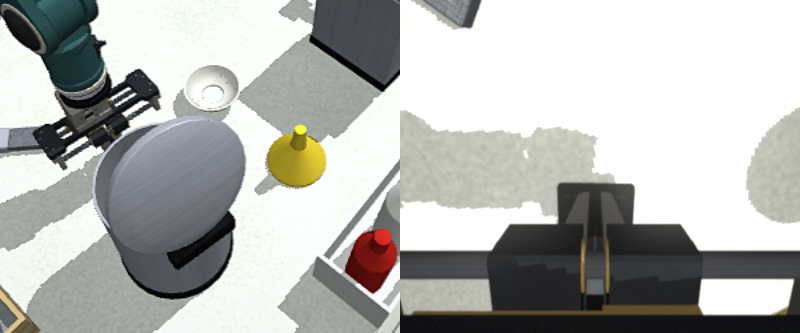

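The lid is clearly open and the dish has not moved. I'll check the lid angle by overlaying predicted lid rims.

```bash
python3 - <<'E'
from h import *
import cv2
from cell import snapshot
im=cv2.convertScaleAbs(snapshot("scene")[:,:,::-1],alpha=1.5)
y=np.radians(-10.7);u=np.array([np.cos(y),np.sin(y),0]);v=np.array([-u[1],u[0],0]);e=np.array([0,0,1.])
ax=np.array([482,-212,0])+160*u
im=cv2.resize(im[150:400,120:340],None,fx=2.4,fy=2.4,interpolation=cv2.INTER_CUBIC)
for th,c in [(0.8,(0,0,255)),(1.0,(0,200,255)),(1.2,(0,255,0))]:
    r=-np.cos(th)*u+np.sin(th)*e;h=ax+85*u+245*e
    P=[proj("scene",h+85*r+85*(np.cos(a)*r+np.sin(a)*v)) for a in np.linspace(0,2*np.pi,60)]
    P=(np.array(P)-[120,150])*2.4
    cv2.polylines(im,[P.astype(np.int32)],True,c,1)
cv2.imwrite("pics/o2.png",im)
E
```

```text
(no output)
```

View pics/o2.png

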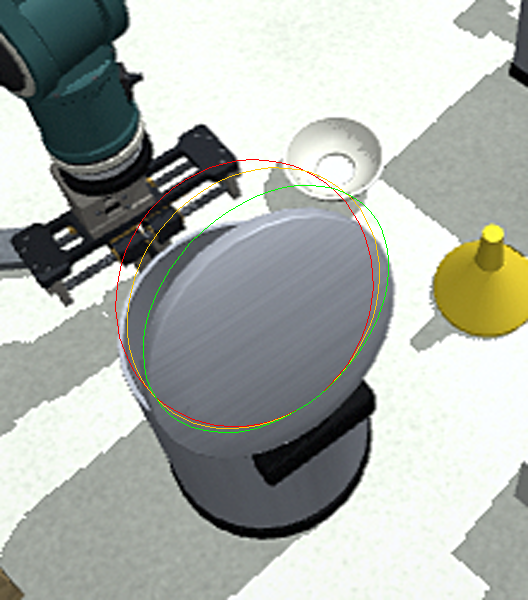

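The rim's slimness matches 1.2 rad or more, though the hinge sits slightly lower than I modelled. I'll press 1 mm more and hold for about 3 s.

Emit:
{"name": "jog_arm", "arguments": {"targets": [[0.0001, 0, 0.0005, 0, 0, 0, 1], [0.0002, 0, 0.001, 0, 0, 0, 1], [0.0002, 0, 0.001, 0, 0, 0, 1], [0.0002, 0, 0.001, 0, 0, 0, 1], [0.0002, 0, 0.001, 0, 0, 0, 1], [0.0002, 0, 0.001, 0, 0, 0, 1], [0.0002, 0, 0.001, 0, 0, 0, 1], [0.0002, 0, 0.001, 0, 0, 0, 1], [0.0002, 0, 0.001, 0, 0, 0, 1], [0.0002, 0, 0.001, 0, 0, 0, 1], [0.0002, 0, 0.001, 0, 0, 0, 1], [0.0002, 0, 0.001, 0, 0, 0, 1], [0.0002, 0, 0.001, 0, 0, 0, 1], [0.0002, 0, 0.001, 0, 0, 0, 1], [0.0002, 0, 0.001, 0, 0, 0, 1], [0.0002, 0, 0.001, 0, 0, 0, 1], [0.0002, 0, 0.001, 0, 0, 0, 1], [0.0002, 0, 0.001, 0, 0, 0, 1], [0.0002, 0, 0.001, 0, 0, 0, 1], [0.0002, 0, 0.001, 0, 0, 0, 1]]}}

```text
t: 7.52
ee_pos: [475.4, -211.5, 23.8]
ee_rot: [0.286, 2.955, -0.025]
wrist_force: [-4.9, 1.2, 7.8]
opening: 0.007
grip_force: 4.3
```

Emit:
{"name": "jog_arm", "arguments": {"targets": [[0, 0, 0, 0, 0, 0, 1], [0, 0, 0, 0, 0, 0, 1], [0, 0, 0, 0, 0, 0, 1], [0, 0, 0, 0, 0, 0, 1], [0, 0, 0, 0, 0, 0, 1], [0, 0, 0, 0, 0, 0, 1], [0, 0, 0, 0, 0, 0, 1], [0, 0, 0, 0, 0, 0, 1], [0, 0, 0, 0, 0, 0, 1], [0, 0, 0, 0, 0, 0, 1]]}}

```text
t: 8.35
ee_pos: [475.5, -211.5, 23.8]
ee_rot: [0.286, 2.955, -0.025]
wrist_force: [-4.5, 1.5, 9.4]
opening: 0.0
grip_force: 4.3
```

The lid has been open for about 3 s. Now I ease up at roughly 6 mm/s.

Emit:
{"name": "jog_arm", "arguments": {"targets": [[-0.0001, 0, -0.0005, 0, 0, 0, 1], [-0.0002, 0, -0.001, 0, 0, 0, 1], [-0.0003, 0, -0.0015, 0, 0, 0, 1], [-0.0003, 0, -0.002, 0, 0, 0, 1], [-0.0004, 0, -0.0025, 0, 0, 0, 1], [-0.0005, 0, -0.003, 0, 0, 0, 1], [-0.0006, 0, -0.0035, 0, 0, 0, 1], [-0.0007, 0, -0.004, 0, 0, 0, 1], [-0.0008, 0, -0.0045, 0, 0, 0, 1], [-0.0009, 0, -0.005, 0, 0, 0, 1], [-0.001, 0, -0.0055, 0, 0, 0, 1], [-0.001, 0, -0.006, 0, 0, 0, 1], [-0.0011, 0, -0.0065, 0, 0, 0, 1], [-0.0012, 0, -0.007, 0, 0, 0, 1], [-0.0013, 0, -0.0075, 0, 0, 0, 1], [-0.0014, 0, -0.008, 0, 0, 0, 1], [-0.0015, 0, -0.0085, 0, 0, 0, 1], [-0.0016, 0, -0.009, 0, 0, 0, 1], [-0.0017, 0, -0.0095, 0, 0, 0, 1], [-0.0017, 0, -0.01, 0, 0, 0, 1]]}}

```text
t: 10.02
ee_pos: [474.9, -211.4, 33.8]
ee_rot: [0.286, 2.956, -0.025]
wrist_force: [-5.4, 0.7, 8.0]
opening: 0.002
grip_force: 4.3
```

Emit:
{"name": "jog_arm", "arguments": {"targets": [[-0.0001, 0, -0.0005, 0, 0, 0, 1], [-0.0002, 0, -0.001, 0, 0, 0, 1], [-0.0003, 0, -0.0015, 0, 0, 0, 1], [-0.0003, 0, -0.002, 0, 0, 0, 1], [-0.0004, 0, -0.0025, 0, 0, 0, 1], [-0.0005, 0, -0.003, 0, 0, 0, 1], [-0.0006, 0, -0.0035, 0, 0, 0, 1], [-0.0007, 0, -0.004, 0, 0, 0, 1], [-0.0008, 0, -0.0045, 0, 0, 0, 1], [-0.0009, 0, -0.005, 0, 0, 0, 1], [-0.001, 0, -0.0055, 0, 0, 0, 1], [-0.001, 0, -0.006, 0, 0, 0, 1], [-0.0011, 0, -0.0065, 0, 0, 0, 1], [-0.0012, 0, -0.007, 0, 0, 0, 1], [-0.0013, 0, -0.0075, 0, 0, 0, 1], [-0.0014, 0, -0.008, 0, 0, 0, 1], [-0.0015, 0, -0.0085, 0, 0, 0, 1], [-0.0016, 0, -0.009, 0, 0, 0, 1], [-0.0017, 0, -0.0095, 0, 0, 0, 1], [-0.0017, 0, -0.01, 0, 0, 0, 1]]}}

```text
t: 11.68
ee_pos: [475.1, -211.5, 44.0]
ee_rot: [0.286, 2.956, -0.025]
wrist_force: [-4.6, 2.2, 8.4]
opening: 0.002
grip_force: 4.2
```

Emit:
{"name": "jog_arm", "arguments": {"targets": [[-0.0001, 0, -0.0005, 0, 0, 0, 1], [-0.0002, 0, -0.001, 0, 0, 0, 1], [-0.0003, 0, -0.0015, 0, 0, 0, 1], [-0.0003, 0, -0.002, 0, 0, 0, 1], [-0.0004, 0, -0.0025, 0, 0, 0, 1], [-0.0005, 0, -0.003, 0, 0, 0, 1], [-0.0006, 0, -0.0035, 0, 0, 0, 1], [-0.0007, 0, -0.004, 0, 0, 0, 1], [-0.0008, 0, -0.0045, 0, 0, 0, 1], [-0.0009, 0, -0.005, 0, 0, 0, 1], [-0.001, 0, -0.0055, 0, 0, 0, 1], [-0.001, 0, -0.006, 0, 0, 0, 1], [-0.0011, 0, -0.0065, 0, 0, 0, 1], [-0.0012, 0, -0.007, 0, 0, 0, 1], [-0.0013, 0, -0.0075, 0, 0, 0, 1], [-0.0014, 0, -0.008, 0, 0, 0, 1], [-0.0015, 0, -0.0085, 0, 0, 0, 1], [-0.0016, 0, -0.009, 0, 0, 0, 1], [-0.0017, 0, -0.0095, 0, 0, 0, 1], [-0.0017, 0, -0.01, 0, 0, 0, 1]]}}

```text
t: 13.35
ee_pos: [476.1, -211.7, 54.6]
ee_rot: [0.286, 2.954, -0.025]
wrist_force: [-4.3, 0.6, 8.2]
opening: 0.002
grip_force: 3.8
```

It is still in contact (8 N), so I'll continue at the same pace.

Emit:
{"name": "jog_arm", "arguments": {"targets": [[-0.0001, 0, -0.0005, 0, 0, 0, 1], [-0.0002, 0, -0.001, 0, 0, 0, 1], [-0.0003, 0, -0.0015, 0, 0, 0, 1], [-0.0003, 0, -0.002, 0, 0, 0, 1], [-0.0004, 0, -0.0025, 0, 0, 0, 1], [-0.0005, 0, -0.003, 0, 0, 0, 1], [-0.0006, 0, -0.0035, 0, 0, 0, 1], [-0.0007, 0, -0.004, 0, 0, 0, 1], [-0.0008, 0, -0.0045, 0, 0, 0, 1], [-0.0009, 0, -0.005, 0, 0, 0, 1], [-0.001, 0, -0.0055, 0, 0, 0, 1], [-0.001, 0, -0.006, 0, 0, 0, 1], [-0.0011, 0, -0.0065, 0, 0, 0, 1], [-0.0012, 0, -0.007, 0, 0, 0, 1], [-0.0013, 0, -0.0075, 0, 0, 0, 1], [-0.0014, 0, -0.008, 0, 0, 0, 1], [-0.0015, 0, -0.0085, 0, 0, 0, 1], [-0.0016, 0, -0.009, 0, 0, 0, 1], [-0.0017, 0, -0.0095, 0, 0, 0, 1], [-0.0017, 0, -0.01, 0, 0, 0, 1]]}}

```text
t: 15.02
ee_pos: [476.3, -211.5, 64.4]
ee_rot: [0.285, 2.953, -0.024]
wrist_force: [0.7, 0.6, 0.2]
opening: 0.005
grip_force: 0.0
```

The tool is free of the pedal. I'll retreat straight up, then check.

Emit:
{"name": "jog_arm", "arguments": {"targets": [[-0.001, 0, -0.006, 0, 0, 0, 1], [-0.003, 0, -0.015, 0, 0, 0, 1], [-0.005, 0, -0.03, 0, 0, 0, 1], [-0.008, 0, -0.045, 0, 0, 0, 1], [-0.011, 0, -0.06, 0, 0, 0, 1], [-0.013, 0, -0.075, 0, 0, 0, 1], [-0.016, 0, -0.09, 0, 0, 0, 1], [-0.018, 0, -0.1, 0, 0, 0, 1], [-0.018, 0, -0.1, 0, 0, 0, 1], [-0.018, 0, -0.1, 0, 0, 0, 1], [-0.018, 0, -0.1, 0, 0, 0, 1]]}}

```text
t: 15.93
ee_pos: [476.0, -211.7, 165.4]
ee_rot: [0.286, 2.954, -0.024]
wrist_force: [-0.3, 0.1, -0.8]
opening: 0.003
grip_force: 0.0
```

```bash
python3 - <<'E'
from h import *
from cell import sensors,snapshot
import cv2
s=sensors.observe();print(s["t"],s["ee_pos"],s["wrist_force"])
cv2.imwrite("pics/e1.png",cv2.convertScaleAbs(snapshot("scene")[:,:,::-1],alpha=1.4))
E
```

```text
15.9333 [ 475.98409397 -211.65669374  165.40003267] [-0.34696027  0.09506969 -0.78430268]
```

View pics/e1.png

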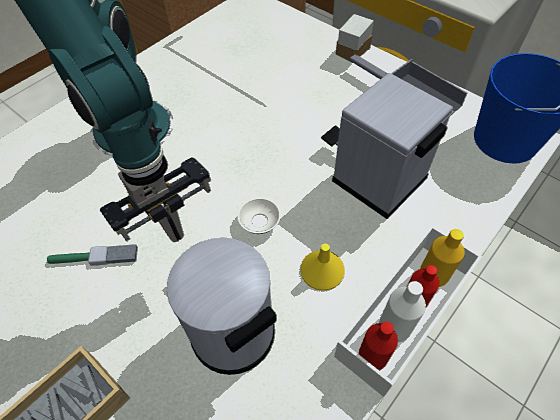

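The round lid at (219,275) is shut again, the square bin is shut, the dish is still at (258,217), and the hand is clear of everything.

```bash
python3 -c "
from cell import ticket
print(ticket.finish_job())"
```

```text
the job is handed in; nothing more can be done
None
```

I opened the round bin fully, kept it open for about 3 s and eased it shut over about 6 s; the last picture shows both lids shut, the dish in place and the hand clear. The job is handed in, and no verdict came back.

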